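Oil the bench air line

TASK

The bench air line is due for oiling. Vent it by pulling the sleeve of the largest quick coupler fully back, holding it there a moment, and letting go so that it snaps forward by itself; next press the lubricator's cap all the way down and let it come back up; then work the oil in by pulling back and letting go the sleeve of the middle-sized coupler and last that of the smallest in the same way. Lay every loose hose plug flat on the orange board to drip, at any time, each on the wood and not on another plug, and leave the glue tin and the oil can alone.

Things in the scene. Friction and masses are not known exactly. Their poses are not given: they have to be found in the camera images.
- sleeve_big_mid (a point): centre of the sleeve of the largest of three quick couplers: knurled level steel cylinder, 44 mm diameter (rear ring 48), 44 mm long, 110 mm above the bench, on a fixed tube that stands 6 mm out of its front end. Its x axis is level and points from the coupler's open nose back to the bar: pull that way; the point moves along. The couplers' places on the bar vary
- sleeve_big (a joint): how far the largest coupler's sleeve is pulled back, in m: 0 at rest (forward), 0.014 fully back; a spring drives it forward, with 4.5 N at rest and 11 N fully back
- sleeve_mid_mid (a point): centre of the sleeve of the middle-sized of three quick couplers: knurled level steel cylinder, 34 mm diameter (rear ring 38), 44 mm long, 110 mm above the bench, on a fixed tube that stands 6 mm out of its front end. Its x axis is level and points from the coupler's open nose back to the bar: pull that way; the point moves along. The couplers' places on the bar vary
- sleeve_mid (a joint): how far the middle-sized coupler's sleeve is pulled back, in m: 0 at rest (forward), 0.014 fully back; a spring drives it forward, with 4.5 N at rest and 11 N fully back
- sleeve_small_mid (a point): centre of the sleeve of the smallest of three quick couplers: knurled level steel cylinder, 24 mm diameter (rear ring 28), 44 mm long, 110 mm above the bench, on a fixed tube that stands 6 mm out of its front end. Its x axis is level and points from the coupler's open nose back to the bar: pull that way; the point moves along. The couplers' places on the bar vary
- sleeve_small (a joint): how far the smallest coupler's sleeve is pulled back, in m: 0 at rest (forward), 0.014 fully back; a spring drives it forward, with 4.5 N at rest and 11 N fully back
- manifold: fixed aluminium bar, 215 mm along its y axis, 34 x 34 mm, centre 110 mm above the bench, on two feet; origin on the bench under its centre; x axis level, away from the robot. Three quick couplers, 80 mm apart, point along its -x, noses 113 mm out from the bar's centre line; an oil lubricator sits on top
- cap_top (a point): top centre of the lubricator's sprung cap, a black mushroom button 40 mm in diameter on top of the manifold, 192 mm above the bench when up; its z points up; it is pushed straight down
- oiler_cap (a joint): how far the lubricator's cap is pressed, in m: 0 up, 0.010 fully down; a spring lifts it, with 4 N when up and 9 N fully down
- plug_1_mid (a point): centre of a loose steel hose plug, 160 g, lying flat (centre 14 mm above what it lies on): a square body 28 x 28 mm and 44 mm long about this point, with a round nose (21 mm diameter, -x end) and a ribbed brass tail (19 mm diameter, +x end), 76 mm overall along its x axis. Two or three plugs are there; None if absent
- plug_2_mid (a point): centre of a loose steel hose plug, 160 g, lying flat (centre 14 mm above what it lies on): a square body 28 x 28 mm and 44 mm long about this point, with a round nose (21 mm diameter, -x end) and a ribbed brass tail (19 mm diameter, +x end), 76 mm overall along its x axis. Two or three plugs are there; None if absent
- plug_3_mid (a point): centre of a loose steel hose plug, 160 g, lying flat (centre 14 mm above what it lies on): a square body 28 x 28 mm and 44 mm long about this point, with a round nose (21 mm diameter, -x end) and a ribbed brass tail (19 mm diameter, +x end), 76 mm overall along its x axis. Two or three plugs are there; None if absent
- board: fixed orange wooden board, 125 mm along its x axis, 165 mm along its y axis, 22 mm high, origin at the centre of its underside; the plugs' drip board
- glue_tin: bystander: round glue tin, 67 mm diameter, 59 mm high, origin under its centre
- oil_can: bystander: upright squeeze oil can, 53 mm diameter, 173 mm high with its long spout, origin under its centre
- edge_lip: fixed upright aluminium lip along the bench's left edge beside the board, 460 mm along its x axis, 5 mm thick, 40 mm high, origin under its centre
- press_a: obstacle: heavy green hand press fixed on the bench, origin under its centre; base 300 x 200 mm, head and column within 30 mm either side of its centre line, its upper rod 820 mm high; lever with a black ball on its right side. All the work is to the left of it; an arm that starts on the right must fold up or go over to pass it
- shelf_post (a point): obstacle: foot of a fixed grey shelf post 42 mm square and 1.5 m high, just behind the manifold's right end
Mind the look-alikes: they are no part of the job. What is shaped like the part that bears plug_1_mid but purple is not meant.

How it is judged:
By the outcome, as a careful person would: the job done as asked, in the order asked, and still so for the second after the job is handed in, with the robot touching nothing.
Of plug_1, plug_2, plug_3 only 2 to 3 are there at a start; the rules pass over those that are not, and their reading is None.
At some moment in a run one of plug_1, plug_2, plug_3 may be knocked a few centimetres aside while the robot is not near it.
Once in a run the grip may slacken for a moment while it holds something.
It also fails if it takes over 210 s, if anything falls off the work surface, if the arm or the gripper's body presses on something with over 40 N, if the wrist force passes 120 N, or if a joint passes its speed limit or range.

ROBOT

A 6-joint arm with a two-finger parallel gripper is mounted at the origin on a cart in front of the work surface, level with it; the furniture and walls round the work are solid. World frame = base frame: x ahead of the robot, y to its left, z up, the work surface at z = 0. Lengths are in mm, angles in rad, forces in N, time in s.
With the tool pointing down it reaches from about 400 to 825 mm from the base axis. Payload 7 kg.
Tool frame: the origin (TCP) lies at the very end of the fingers, on their centre line; the grasp point (between the pads) lies 19 mm behind it; z points along the fingers, y is the line along which they close (so a half turn about z gives the same grasp; the last joint's range is limited). The gripper opens to 88 mm and grips with 3 to 60 N. Pads are 19 mm wide; open, the fingers measure 130 mm over their backs; the gripper's body (78 mm by 193 mm) begins 47 mm behind the grasp point.
Start: joints at [-0.999, 0.359, 0.012, 0, -1.224, -0.288], TCP at [188.977, -647.984, 226.561] pointing down, gripper open.
Joint ranges: [-3.07, 3.07], [-1.43, 2.12], [-1.02, 1.25], [-3.03, 1.67], [-3.05, -0], [-3.03, 3.03]. Speed limits (rad/s): [2.39, 2.39, 3.01, 3.14, 3.14, 3.14].

INTERFACE

Orientations are given as a unit quaternion [x, y, z, w].
In Python, from plant import bot gives the robot as it stands. Calls block until the motion is done:
- bot.move_ptp(position, orientation): joint-space move of the TCP to a pose.
- bot.line_to(position, velocity=150, ori=None): straight line of the TCP; ori=None keeps the orientation; velocity is the mean speed in mm/s.
- bot.move_joints(angles): joint-space move.
- bot.move_gripper(opening, force=None): finger opening in mm; force is the grip in N (None keeps the last); returns when the fingers have stopped.
- bot.pause(seconds).
- bot.solve_ik(position, orientation): joint angles nearest the present ones, or None.
- bot.read_state(): the state.
- bot.camera(name): name is "side" or "top"; returns the picture (420x560x3 uint8, red, green, blue); there is no depth.
- bot.get_calibration(name): a dict with "fx", "fy", "cx", "cy" (pixels), "view" (4x4, takes a point from world to camera coordinates). Camera axes: x right, y up, looking along -z (the intrinsics and any distortion apply to the point x, -y, -z); pixel columns grow to the right and rows downward; lengths in mm; the calibration is good to about 2 mm. A picture is of the moment at which its call begins. get_calibration takes no time and is no camera call.
A pose or a line that the arm cannot do raises bot.Unreachable and nothing moves.
- bot.close_job(): hands the job in; it is judged then, once.
The state is a dict: "t": time; "joint_pos": joint angles; "qvel": joint speeds; "tau": joint torques, N m; "tcp_pos": TCP position; "eef_rot": TCP orientation; "contact_force": force on the tool from outside, world axes, zero at the start; "moment": the same for the moment, N m; "width": finger opening in mm; "finger_force": force on a finger pad.
Only numpy, scipy, OpenCV 4.12 (cv2) and the standard library are available. Lean on these libraries where they do the work, as an engineer would, in place of code of your own. Each camera call takes 0.05 s, during which the arm holds its last target. There are 200 camera calls.

## Working session

There is one attempt and no reset: what is moved stays moved. The work goes in short steps, each a Python script; the robot and the scene stay as the last script left them, time stands still between calls to the robot, and variables do not carry over. Pictures are saved under pics/ and viewed, at most 14 in all, crops included, and the job is handed in when it is done.

```bash
ls; mkdir -p pics; python3 - <<'E'
from plant import bot
import cv2
for n in("side","top"):
    cv2.imwrite(f"pics/{n}0.png",bot.camera(n)[:,:,::-1])
    c=bot.get_calibration(n);print(n,c)
s=bot.read_state();print(s)
E
```

```text
pics
side {'fx': 507.7560060933452, 'fy': 507.7560060933452, 'cx': 274.9164535786384, 'cy': 206.83538505358715, 'view': array([[-3.09683776e-01, -9.50693953e-01,  1.66423176e-02,
         2.88156255e+02],
       [ 5.72970372e-01, -1.72617002e-01,  8.01191815e-01,
        -3.75860635e+02],
       [-7.58815466e-01,  2.57651661e-01,  5.98176152e-01,
        -1.23098999e+03],
       [ 0.00000000e+00,  0.00000000e+00,  0.00000000e+00,
         1.00000000e+00]])}
top {'fx': 518.4402302467103, 'fy': 518.4402302467103, 'cx': 286.11536075724086, 'cy': 217.52436310131438, 'view': array([[ 2.62294456e-02, -9.99569556e-01, -1.31422850e-02,
         1.35947746e+02],
       [ 9.93166726e-01,  2.45613779e-02,  1.14090286e-01,
        -5.51076174e+02],
       [-1.13718384e-01, -1.60450051e-02,  9.93383454e-01,
        -1.22795351e+03],
       [ 0.00000000e+00,  0.00000000e+00,  0.00000000e+00,
         1.00000000e+00]])}
{'t': 0.1, 'joint_pos': array([-9.98923876e-01,  3.59311158e-01,  1.11416073e-02, -3.24689177e-04,
       -1.22410917e+00, -2.88111129e-01]), 'qvel': array([ 0.00011185, -0.00037877,  0.00206917, -0.00078821,  0.00014715,
       -0.00206004]), 'tau': array([-1.75510133e-03, -5.84159446e+01,  2.93754208e+01,  7.01539144e+00,
        1.01786191e-02, -6.13023258e-05]), 'tcp_pos': array([ 188.83623839, -647.57946229,  225.71226532]), 'eef_rot': array([-1.41350367e-01,  9.89959343e-01,  7.37357897e-04, -1.70228817e-04]), 'contact_force': array([ 0.07879309, -0.92043376,  0.29905317]), 'moment': array([ 0.01300154, -0.0558632 ,  0.00858254]), 'finger_force': 0.0, 'width': 87.7991538178498}
```

View pics/side0.png

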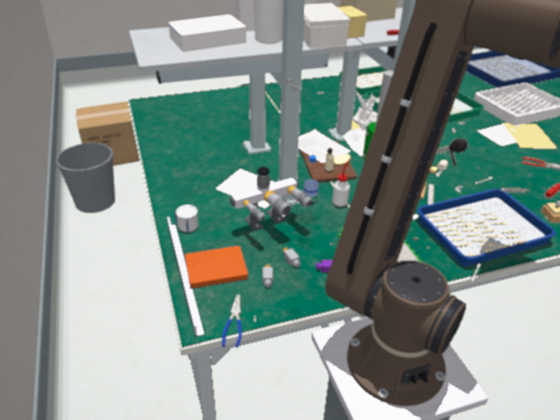

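View pics/top0.png

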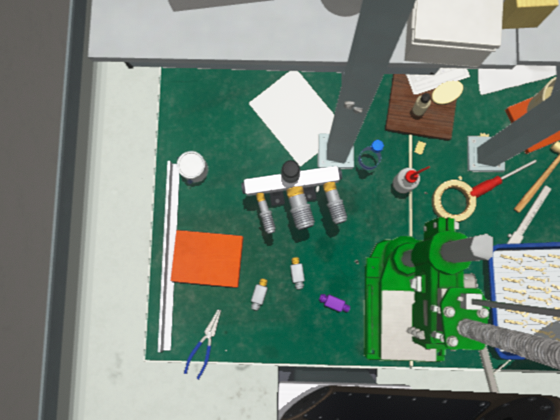

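Top view: three couplers, nose ends near (267,230), (302,225), (340,218). The grey plugs with brass tails are at (297,272) and (259,294). The purple look-alike is at (335,303), the board at (207,258), the cap at (290,170), the tin at (192,166) and the can at (405,180).

```bash
cat > h.py <<'E'
import numpy as np, cv2
from plant import bot
from scipy.spatial.transform import Rotation as R
C={n:bot.get_calibration(n) for n in("side","top")}
def ray(n,uv,z):
    c=C[n];V=c["view"];d=np.array([(uv[0]-c["cx"])/c["fx"],-(uv[1]-c["cy"])/c["fy"],-1.])
    o=-V[:3,:3].T@V[:3,3];d=V[:3,:3].T@d
    return o+d*(z-o[2])/d[2]
def proj(n,P):
    c=C[n];p=c["view"][:3,:3]@np.array(P,float)+c["view"][:3,3]
    return np.array([c["cx"]+c["fx"]*p[0]/-p[2],c["cy"]-c["fy"]*p[1]/-p[2]])
E
python3 - <<'E'
from h import *
r=lambda n,u,z:print(n,u,z,ray(n,u,z).round(1))
for u,z in [((267,230),110),((302,225),110),((340,218),110),((245,186),127),((339,175),127),((290,170),192),((297,272),14),((259,294),14),((335,303),14),((173,231),22),((242,237),22),((239,287),22),((172,279),22),((192,166),59),((405,180),80),((366,300),0),((440,225),300),((335,160),0)]: r("top",u,z)
im=cv2.imread("pics/top0.png")
a=cv2.resize(im[150:320,160:350],None,fx=4,fy=4,interpolation=cv2.INTER_CUBIC)[:,:800]
cv2.imwrite("pics/c1.png",cv2.resize(im[155:305,240:440],None,fx=4,fy=4,interpolation=cv2.INTER_CUBIC))
b=cv2.imread("pics/side0.png")
cv2.imwrite("pics/c2.png",cv2.resize(b[150:300,165:365],None,fx=4,fy=4,interpolation=cv2.INTER_CUBIC))
E
```

```text
top (267, 230) 110 [508.9 191.4 110. ]
top (302, 225) 110 [522.3 112.1 110. ]
top (340, 218) 110 [540.5  26.  110. ]
top (245, 186) 127 [606.2 243.4 127. ]
top (339, 175) 127 [636.5  31.2 127. ]
top (290, 170) 192 [631.9 141.7 192. ]
top (297, 272) 14 [416.6 120.2  14. ]
top (259, 294) 14 [361.1 211.1  14. ]
top (335, 303) 14 [344.5  26.6  14. ]
top (173, 231) 22 [508.5 426.4  22. ]
top (242, 237) 22 [498.1 256.6  22. ]
top (239, 287) 22 [376.8 259.5  22. ]
top (172, 279) 22 [391.8 422.9  22. ]
top (192, 166) 59 [663.9 379.8  59. ]
top (405, 180) 80 [ 637.7 -128.    80. ]
top (366, 300) 0 [353.1 -50.1   0. ]
top (440, 225) 300 [ 509.7 -147.2  300. ]
top (335, 160) 0 [700.2  31.    0. ]
```

View pics/c1.png

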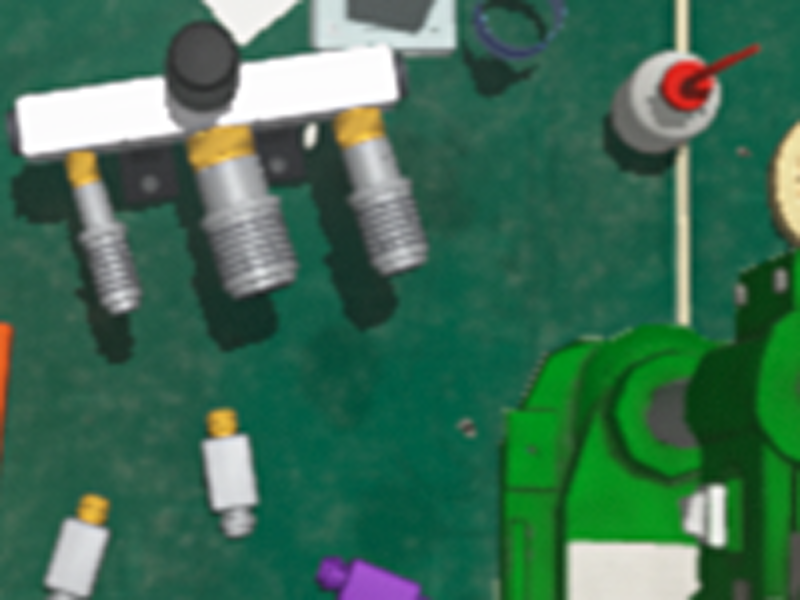

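View pics/c2.png

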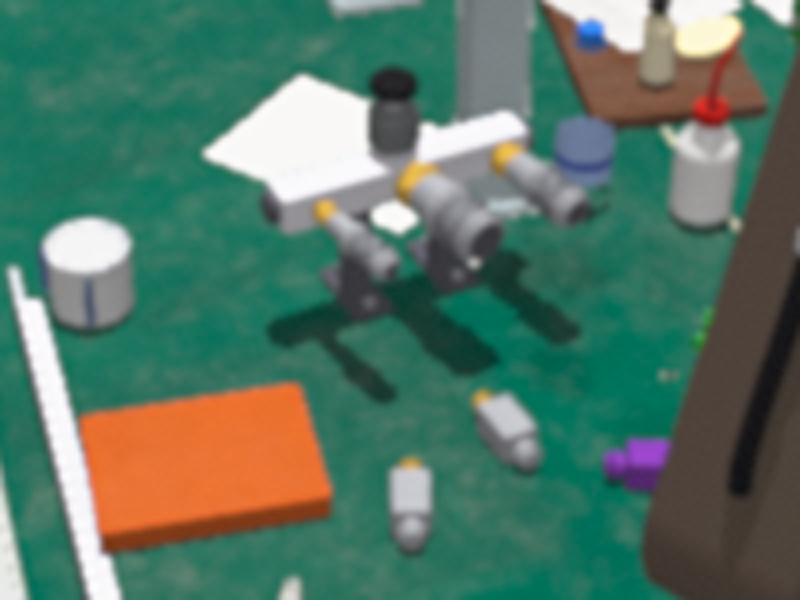

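The side view confirms the small coupler on the left, the big one in the centre and the middle-sized one on the right. It shows two grey plugs with brass tails, and the purple one is the decoy. Next I'll fit the arm's planar kinematics, so I can plan the pass around the press, and refine the scene positions.

```bash
python3 - <<'E'
from h import *
s=bot.read_state()
rows=[];r=[];z=[]
for rad in (420,500,600,700):
  for zz in (150,300,500):
    for tilt in (0,-.4,.4,.8,-.8):
      a=-1.0
      o=(R.from_euler('z',a)*R.from_euler('y',np.pi+tilt)).as_quat()
      q=bot.solve_ik([rad*np.cos(a),rad*np.sin(a),zz],o)
      if q is None: continue
      q=np.array(q)
      if abs(q[3])>.1: continue
      p2=q[1];p3=q[1]-q[2];p5=p3-q[4]
      rows.append([1,np.sin(p2),np.cos(p2),np.sin(p3),np.cos(p3),np.sin(p5),np.cos(p5)])
      r.append(rad);z.append(zz)
A=np.array(rows);print(len(A))
for y in(r,z):
  c,res,_,_=np.linalg.lstsq(A,np.array(y),rcond=None);print(c.round(1),np.abs(A@c-y).max())
for u,zz in [((482,247),820),((495,247),820),((460,320),400),((410,255),300),((366,357),20),((368,245),40)]: print(u,zz,ray("top",u,zz).round())
P=lambda x,y:(240+x/4,155+y/4)
for c in [(15,97),(388,44),(403,98),(25,157)]: print(ray("top",P(*c),127).round(1))
# side view
S=lambda x,y:(165+x/4,150+y/4)
for c,zz in [((393,78),192),((267,185),127),((523,112),127),((530,135),127),((283,203),127)]: print('side',ray("side",S(*c),zz).round(1))
for c,zz in [((83,415),22),((299,384),22),((331,500),22),((104,537),22),((510,425),14),((411,500),14)]: print('side',ray("side",S(*c),zz).round(1))
E
```

```text
15
[ 3.1326e+03  5.5190e+02 -7.3700e+01 -1.3000e+00  4.3210e+02 -2.9885e+03
  9.9550e+02] 4.489255955776116
[ 3.2080e+03  2.0000e-01  6.0370e+02 -4.6350e+02 -5.0000e-01 -3.3889e+03
  6.3400e+02] 0.7666133231841741
(482, 247) 820 [435. -38. 820.]
(495, 247) 820 [435. -50. 820.]
(460, 320) 400 [ 340. -151.  400.]
(410, 255) 300 [451. -90. 300.]
(366, 357) 20 [220. -48.  20.]
(368, 245) 40 [485. -48.  40.]
[621.6 246.8 127. ]
[657.2  36.  127. ]
[626.3  27.1 127. ]
[587.3 239.9 127. ]
side [629.3 139.1 192. ]
side [609.  245.9 127. ]
side [648.1  23.4 127. ]
side [615.3  29.4 127. ]
side [582.8 240.  127. ]
side [508.6 414.3  22. ]
side [495.8 253.4  22. ]
side [369.5 263.6  22. ]
side [380.6 422.5  22. ]
side [414.5 113.4  14. ]
side [360.8 207.3  14. ]
```

```bash
python3 -c "
import cv2
b=cv2.imread('pics/side0.png');t=cv2.imread('pics/top0.png')
cv2.imwrite('pics/c3.png',cv2.resize(t[190:420,340:560],None,fx=2.6,fy=2.6,interpolation=cv2.INTER_CUBIC))"
```

```text
(no output)
```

View pics/c3.png

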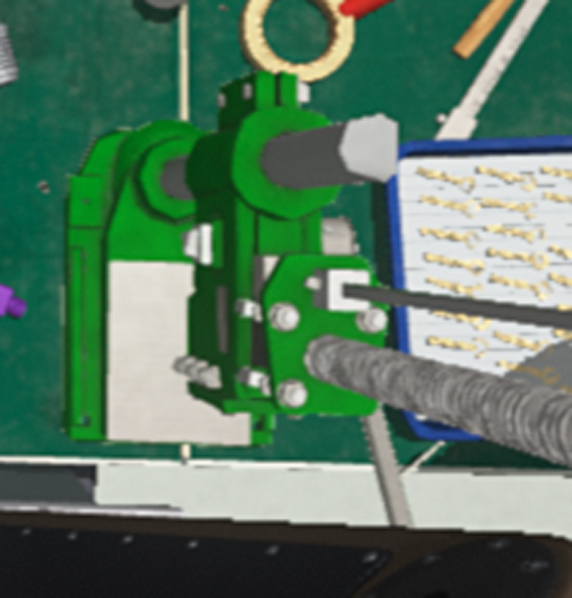

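The crop shows the press head and rod near x=340, y=-150, the lever going right, and nothing plug-like beside it. I'll fold the arm up, pass the press, then take fresh pictures.

```bash
python3 - <<'E'
from h import *
def st(): s=bot.read_state();print(round(s["t"],1),s["tcp_pos"].round(),s["contact_force"].round(1))
bot.move_joints([-.999,.1,1.2,0,-1.224,-.288]);st()
bot.move_joints([-.999,-.25,1.2,0,-.1,-.288]);st()
bot.move_joints([.3,-.25,1.2,0,-.1,-.288]);st()
for n in("side","top"):
    im=bot.camera(n)[:,:,::-1]; cv2.imwrite(f"pics/{n}1.png",im)
    a=im[145:315,160:350] if n=="top" else im[150:300,165:365]
    k=4 if n=="side" else 3.5
    cv2.imwrite(f"pics/{n}1c.png",cv2.resize(a,None,fx=k,fy=k,interpolation=cv2.INTER_CUBIC))
E
```

```text
3.3 [ 189. -648. 1163.] [ 0.2 -0.5  0.1]
6.0 [-166.  -97. 1611.] [-0.5 -0.3  0. ]
7.5 [  46. -187. 1611.] [ 0.3 -0.2 -0. ]
```

View pics/top1c.png

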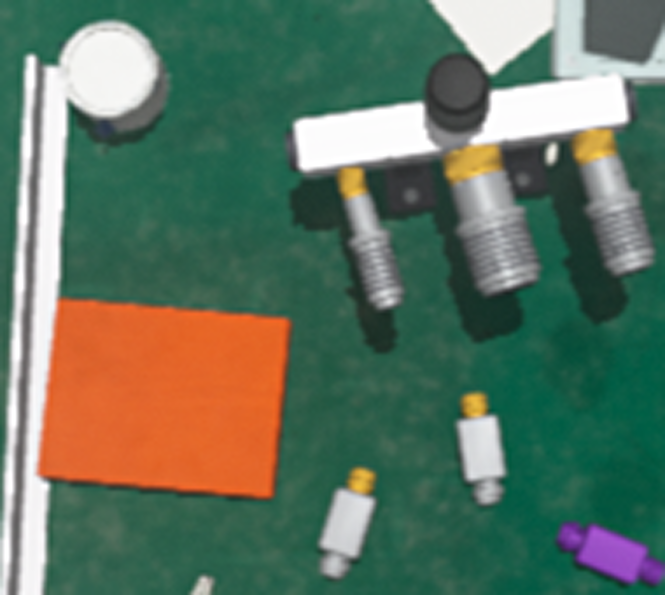

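View pics/side1.png

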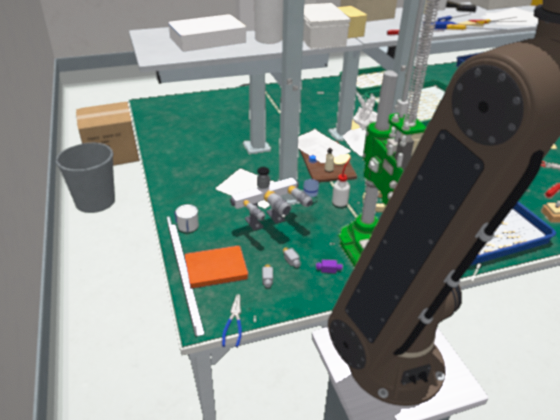

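The top crop shows only two real plugs, with body centres at crop (481,449) and (348,524), plus the purple decoy. Coupler noses are at crop (387,306) small, (507,290) big and (634,270) mid. Next I convert these and check one view against the other.

```bash
python3 - <<'E'
from h import *
T=lambda x,y:(160+x/3.5,145+y/3.5)
for n,f,b in[("small",(387,304),(352,172)),("big",(509,288),(473,152)),("mid",(635,268),(592,137))]:
    F=ray("top",T(*f),110);B=ray("top",T(*b),110);d=B-F;print(n,F.round(1),B.round(1),np.degrees(np.arctan2(d[1],d[0])).round(1),np.linalg.norm(d).round(1))
print("cap",ray("top",T(457,85),190).round(1))
for t,n,c in[((473,396),(488,500),(481,449)),((363,470),(333,575),(348,524))]:
    print("plug",ray("top",T(*t),14).round(1),ray("top",T(*n),14).round(1),ray("top",T(*c),14+8).round(1))
for c in[(57,298),(291,319),(273,497),(39,475)]: print("board",ray("top",T(*c),22).round(1))
# centroid by mask in side view: orange & cap, noses
for nm in("top","side"):
    im=cv2.imread(f"pics/{nm}1.png");hsv=cv2.cvtColor(im,cv2.COLOR_BGR2HSV)
    m=cv2.inRange(hsv,(3,150,120),(15,255,255))
    n,l,s,c=cv2.connectedComponentsWithStats(m);i=1+s[1:,4].argmax();print(nm,"orange",s[i],ray(nm,c[i],22).round(1))
S=lambda x,y:(165+x/4,150+y/4)
for n,c in[("small",(385,266)),("big",(484,240)),("mid",(574,206))]: print("side nose",n,ray("side",S(*c),110).round(1))
E
```

```text
small [504.9 183.2 110. ] [591.1 208.7 110. ] 16.5 89.9
big [517.3 104.2 110. ] [606.3 129.7 110. ] 16.0 92.5
mid [532.4  22.6 110. ] [618.1  52.  110. ] 18.9 90.6
cap [633.9 140.6 190. ]
plug [450.2 125.6  14. ] [378.5 113.4  14. ] [413.5 119.2  22. ]
plug [396.9 200.8  14. ] [324.3 219.3  14. ] [359.7 209.5  22. ]
board [510.8 418.5  22. ]
board [500.2 253.9  22. ]
board [376.8 262.   22. ]
board [387.6 424.8  22. ]
top orange [ 171  230   72   57 3450] [443.9 340.6  22. ]
side orange [ 185  246   63   41 1908] [431.7 341.9  22. ]
side nose small [507.2 182.4 110. ]
side nose big [516.2 101.7 110. ]
side nose mid [537.2  21.  110. ]
```

```bash
python3 - <<'E'
from h import *
S=lambda x,y:(165+x/4,150+y/4)
for n,f,b in[("small",(385,266),(322,208)),("big",(484,240),(411,178)),("mid",(574,206),(507,156))]:
    F=ray("side",S(*f),110);B=ray("side",S(*b),110);d=B-F;print(n,F.round(1),B.round(1),np.degrees(np.arctan2(d[1],d[0])).round(1))
from scipy.optimize import least_squares
T=lambda x,y:(160+x/3.5,145+y/3.5)
for n,ft,bt,fs,bs in[("small",(387,304),(352,172),(385,266),(322,208)),("big",(509,288),(473,152),(484,240),(411,178)),("mid",(635,268),(592,137),(574,206),(507,156))]:
    for a,b in((ft,fs),(bt,bs)):
        f=lambda P:np.r_[proj("top",P)-T(*a),proj("side",P)-S(*b)]
        r=least_squares(f,[550,100,110]);print(n,r.x.round(1),r.fun.round(1))
a=cv2.imread("pics/top1.png")[160:240,235:355];cv2.imwrite("pics/c4.png",cv2.resize(a,None,fx=6.6,fy=6.6,interpolation=cv2.INTER_CUBIC))
E
```

```text
small [507.2 182.4 110. ] [590.7 207.7 110. ] 16.9
big [516.2 101.7 110. ] [609.  130.3 110. ] 17.1
mid [537.2  21.  110. ] [615.9  47.9 110. ] 18.9
small [504.7 183.1 112. ] [-0. -0.  0.  0.]
small [590.9 208.3 110.1] [ 0.2  0.1 -0.2 -0. ]
big [517.  103.3 109.9] [ 0.4  0.2 -0.6 -0. ]
big [606.1 130.2 111.8] [-0.2 -0.1  0.3  0. ]
mid [532.   23.1 114.1] [-0.  -0.   0.1  0. ]
mid [617.6  50.5 109.6] [ 0.6  0.3 -1.  -0. ]
```

View pics/c4.png

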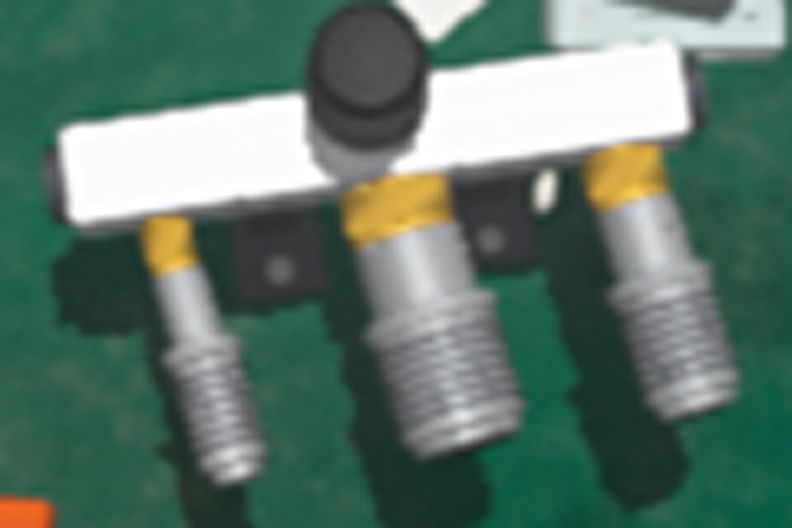

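Both views agree that the couplers are yawed about 17°, so I'll use that axis. Now I unfold to above the big sleeve.

```bash
cat >> h.py <<'E'
YAW=np.radians(17);X=np.array([np.cos(YAW),np.sin(YAW),0]);Y=np.array([-np.sin(YAW),np.cos(YAW),0])
SL={"big":np.array([543.8,111.7,0]),"mid":np.array([559,31.,0]),"small":np.array([531.8,191.2,0])}
def down(yaw,flip=False):  # tool down, closing axis = yaw+90deg
    y=np.array([-np.sin(yaw),np.cos(yaw),0]);y=-y if flip else y
    z=np.array([0,0,-1.]);return R.from_matrix(np.c_[np.cross(y,z),y,z]).as_quat()
def best(p,yaw):
    c=[(abs(q[5]),o,q) for o in(down(yaw),down(yaw,True)) if (q:=bot.solve_ik(list(p),o)) is not None]
    c=min(c,key=lambda a:a[0]);return c[1],np.array(c[2])
def at(p,z): return [float(p[0]),float(p[1]),float(z)]
def st(m=""): s=bot.read_state();print(m,round(s["t"],1),s["tcp_pos"].round(1),"F",s["contact_force"].round(1),"w",round(s["width"],1),"ff",round(float(s["finger_force"]),1));return s
E
python3 - <<'E'
from h import *
o,q=best(at(SL["big"]-3*X,260),YAW);print(q.round(2))
bot.move_joints([q[0],-.25,1.2,0,-1.9,q[5]]);st()
o,q=best(at(SL["big"]-3*X,260),YAW);print(q.round(2))
bot.move_joints(list(q));st()
bot.move_gripper(66,force=30);st()
cv2.imwrite("pics/s2.png",bot.camera("side")[:,:,::-1][60:310,120:420].repeat(2,0).repeat(2,1))
E
```

```text
[ 0.56  0.14 -0.21  0.   -1.23  1.31]
 9.7 [ 311.5  -32.1 1077.7] F [0.2 0.6 0.3] w 87.5 ff 0.0
[ 0.56  0.14 -0.21  0.   -1.23  1.31]
 12.8 [541.4 111.  260.9] F [-0.5  0.3 -0.7] w 87.7 ff 0.0
 13.4 [540.9 110.8 260. ] F [0.7 0.  0.3] w 65.9 ff 0.0
```

View pics/s2.png

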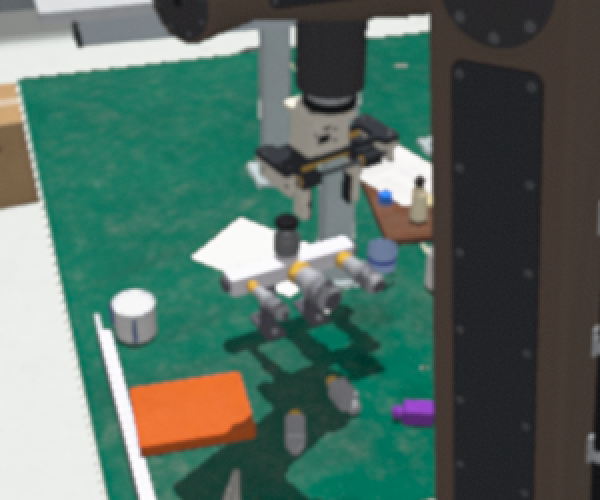

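The gripper hangs above the big sleeve with its long side along the closing axis. Descending and gripping.

```bash
cat >> h.py <<'E'
def grab(n,open_,back=-3,force=40):
    p=SL[n]+back*X
    bot.line_to(at(p,140),120);bot.line_to(at(p,91),50);s=st("down")
    f0=s["contact_force"]
    bot.move_gripper(5,force=force);s=st("grip")
    f=s["contact_force"]-f0;print("X,Y,Z force",(f@X).round(1),(f@Y).round(1),f[2].round(1))
    return p
E
python3 - <<'E'
from h import *
grab("big",66,force=20)
E
```

```text
down 15.7 [541.2 110.9  91.3] F [-1.  -0.7  0.3] w 65.6 ff 0.0
grip 16.2 [540.7 112.1  91.1] F [-4.4  7.   1.3] w 43.2 ff 20.0
X,Y,Z force -1.0 8.3 1.0
```

Gripped on the sleeve (width 43), with a slight lateral offset. I'll correct that and pull.

```bash
cat >> h.py <<'E'
def pull(p,z=91,hold=1.0,release=66):
    f0=bot.read_state()["contact_force"]
    for d in (4,8,11,13,14,15,16,17,18):
        bot.line_to(at(p+d*X,z),25);s=bot.read_state();fx=(s["contact_force"]-f0)@X
        print(d,((s["tcp_pos"]-p)@X).round(1),"fx",fx.round(1),"w",round(s["width"],1))
        if -fx>20: break
    bot.pause(hold);s=st("held");print("fx",((s["contact_force"]-f0)@X).round(1),((s["tcp_pos"]-p)@X).round(1))
E
python3 - <<'E'
from h import *
bot.move_gripper(5,force=45)
p=SL["big"]-3*X+2*Y
bot.line_to(at(p,91),20);s=st();print(s["contact_force"]@X,s["contact_force"]@Y)
pull(p)
E
```

```text
16.7 [540.7 112.3  91.1] F [ 1.9 -3.4 -1.1] w 43.3 ff 45.0
0.8139499489259593 -3.8419841853579375
4 2.6 fx -5.6 w 43.2
8 6.2 fx -8.2 w 43.1
11 8.9 fx -9.0 w 42.9
13 10.7 fx -10.1 w 43.1
14 11.4 fx -10.6 w 43.1
15 12.4 fx -11.3 w 43.3
16 13.3 fx -10.6 w 43.1
17 14.1 fx -11.5 w 43.2
18 14.2 fx -15.3 w 42.8
held 20.1 [554.  116.6  91. ] F [-13.8  -1.9  12.7] w 43.1 ff 45.0
fx -14.6 14.2
```

At the stop: 14 mm of travel and the force rising. I'll push a touch more, hold, release, and check.

```bash
cat >> h.py <<'E'
def finish(p,extra,rel):
    bot.line_to(at(p+extra*X,91),25);bot.pause(.6);s=st("hold");print("travel",((s["tcp_pos"]-p)@X).round(1))
    bot.move_gripper(rel);bot.pause(.5);st("rel")
    bot.line_to(at(p+extra*X,150),80)
    bot.line_to(at(p,240),150);st("up")
E
python3 - <<'E'
from h import *
p=SL["big"]-3*X+2*Y
finish(p,20,66)
for n in ("side","top"):cv2.imwrite(f"pics/{n}3.png",bot.camera(n)[:,:,::-1])
a=cv2.imread("pics/side3.png")[150:250,200:340];cv2.imwrite("pics/c5.png",cv2.resize(a,None,fx=4,fy=4,interpolation=cv2.INTER_CUBIC))
E
```

```text
hold 20.9 [554.  116.6  90.9] F [-21.5  -2.4  19.3] w 42.9 ff 45.0
travel 14.2
rel 22.1 [559.5 118.6  91. ] F [-0.3  0.1 -0.2] w 66.0 ff 0.0
up 23.7 [539.9 112.6 239. ] F [ 0.2 -1.5  0.2] w 66.0 ff 0.0
```

View pics/c5.png

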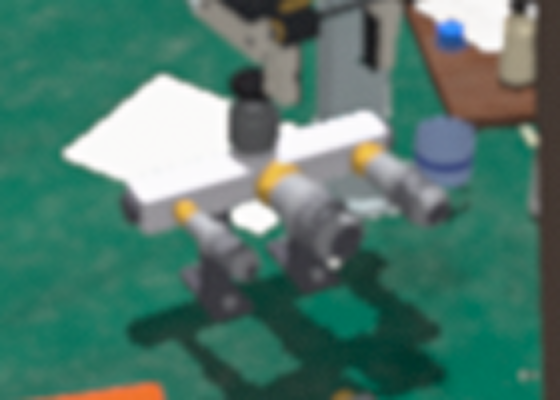

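The big sleeve is forward again with its nose showing. Next the cap, with the hand yawed away from the post.

```bash
python3 - <<'E'
from h import *
c=np.array([632,140.3,0])
bot.move_gripper(0,force=20)
o,q=best(at(c,260),np.radians(-20));print(q.round(2))
bot.move_joints(list(q));bot.line_to(at(c,200),80);s=st("above")
f0=s["contact_force"][2]
for z in (194,192,190,187,184,182,181,180,179,178,177,176):
    bot.line_to(at(c,z),25);s=bot.read_state();f=s["contact_force"][2]-f0
    print(z,s["tcp_pos"][2].round(1),f.round(1))
    if f>20: break
bot.pause(.6);st("held")
bot.line_to(at(c,186),60);st();bot.line_to(at(c,215),60);bot.pause(.3);st()
E
```

```text
[ 0.52  0.3  -0.    0.   -1.27  0.7 ]
above 26.5 [632.4 140.4 200.6] F [ 0.5 -0.4  0.2] w 0.6 ff 0.0
194 193.9 -0.4
192 192.3 0.7
190 190.5 4.3
187 187.6 4.5
184 184.8 6.4
182 183.0 8.7
181 182.2 7.5
180 182.0 11.9
179 181.9 17.6
178 181.8 22.9
held 29.8 [632.5 140.3 181.8] F [-8.1  0.5 23.5] w 0.3 ff 11.5
 30.1 [632.4 140.4 187.3] F [0.7 0.4 6.3] w 0.4 ff 3.1
 31.0 [631.9 140.3 214.7] F [0.2 0.7 0.3] w 0.4 ff 0.0
```

The cap went fully down and came back up. Now the mid coupler.

```bash
cat >> h.py <<'E'
def pull2(p):
    f0=bot.read_state();p0=f0["tcp_pos"];f0=f0["contact_force"];tr=[]
    for d in (4,8,12,14,16,17,18,19,20,21):
        bot.line_to(at(p+d*X,91),30);s=bot.read_state();fx=(s["contact_force"]-f0)@X;t=(s["tcp_pos"]-p0)@X
        tr.append((d,round(t,1),round(fx,1),round(s["width"],1)))
        if -fx>19 and t>12: break
    print(tr);bot.pause(.8);s=st("held");print("travel",((s["tcp_pos"]-p0)@X).round(1),"fx",((s["contact_force"]-f0)@X).round(1));return d
E
python3 - <<'E'
from h import *
p=SL["mid"]-3*X+1.5*Y
bot.line_to(at([632,140.3],250),100)
o,q=best(at(p,250),YAW);print(q.round(2));bot.move_joints(list(q));bot.move_gripper(54,force=20);st()
SL["mid"]+=1.5*Y
p=grab("mid",54,force=20)
E
```

```text
[ 0.41  0.15 -0.22  0.   -1.21  1.46]
 33.3 [555.7  31.6 250.1] F [-0.6  0.5  0.5] w 53.8 ff 0.0
down 35.5 [556.   31.7  91.3] F [-0.4 -0.4 -0.6] w 53.8 ff 0.0
grip 35.9 [555.3  33.5  91.1] F [-4.8 10.6  2.6] w 33.4 ff 20.0
X,Y,Z force -1.0 11.8 3.3
```

```bash
python3 - <<'E'
from h import *
bot.move_gripper(5,force=45)
p=SL["mid"]-3*X+4.0*Y
bot.line_to(at(p,91),20);s=st();print(s["contact_force"]@X,s["contact_force"]@Y)
d=pull2(p)
E
```

```text
36.4 [555.2  33.7  91.1] F [ 1.8 -3.  -0.1] w 32.7 ff 45.0
0.8915611664315501 -3.378208231296865
[(4, np.float64(2.4), np.float64(-7.0), 32.7), (8, np.float64(6.0), np.float64(-8.2), 33.3), (12, np.float64(9.5), np.float64(-9.9), 32.7), (14, np.float64(11.2), np.float64(-11.1), 32.6), (16, np.float64(13.0), np.float64(-12.0), 33.0), (17, np.float64(13.8), np.float64(-11.9), 33.4), (18, np.float64(14.0), np.float64(-14.3), 33.2), (19, np.float64(14.0), np.float64(-17.6), 33.2), (20, np.float64(14.1), np.float64(-21.0), 33.4)]
held 39.6 [568.5  38.1  90.9] F [-19.8  -0.9  18. ] w 33.0 ff 45.0
travel 14.0 fx -20.1
```

Hard stop at 14.0 mm. I'll release it, then do the small one.

```bash
python3 - <<'E'
from h import *
p=SL["mid"]-3*X+4.0*Y
finish(p,20,54)
SL["small"]+=2.5*Y
q_=SL["small"]-3*X
bot.line_to(at(q_,250),150);bot.move_gripper(44,force=20)
p=grab("small",44,force=20)
cv2.imwrite("pics/s6.png",cv2.resize(bot.camera("side")[:,:,::-1][150:250,200:340],None,fx=4,fy=4))
s=bot.read_state()
if 20<s["width"]<27:
    bot.move_gripper(5,force=45)
    fy=s["contact_force"]@Y;p=p+np.clip(fy/5,-3,3)*Y
    bot.line_to(at(p,91),20);s=st();print(s["contact_force"]@Y,p)
    pull2(p)
E
```

```text
hold 40.4 [568.5  38.1  91. ] F [-19.2  -1.8  19. ] w 32.9 ff 45.0
travel 14.2
rel 41.5 [574.1  39.8  91. ] F [-0.5 -0.   0.6] w 54.0 ff 0.0
up 43.2 [554.5  33.9 239. ] F [-0.4 -1.7  0.9] w 54.2 ff 0.0
down 47.1 [528.4 192.8  91.3] F [-0.7 -0.1 -0.5] w 43.9 ff 0.0
grip 47.6 [528.5 191.6  91.2] F [ 3.1 -4.8 -0.1] w 23.3 ff 20.0
X,Y,Z force 2.3 -5.5 0.4
 48.1 [528.6 191.6  91.2] F [-1.4  0.6  2.5] w 23.0 ff 45.0
0.952012196392532 [528.58041474 191.46987802   0.        ]
[(4, np.float64(3.2), np.float64(-4.8), 22.9), (8, np.float64(6.8), np.float64(-6.5), 22.9), (12, np.float64(10.4), np.float64(-8.0), 22.3), (14, np.float64(12.1), np.float64(-8.5), 22.9), (16, np.float64(13.9), np.float64(-9.8), 23.0), (17, np.float64(14.1), np.float64(-12.1), 22.9), (18, np.float64(14.1), np.float64(-17.0), 23.1), (19, np.float64(14.1), np.float64(-20.9), 22.9)]
held 51.0 [542.  195.9  91.1] F [-23.3   2.1  19.6] w 22.7 ff 45.0
travel 14.1 fx -20.5
```

```bash
python3 - <<'E'
from h import *
p=np.array([528.58,191.47,0])
finish(p,19,44)
q=bot.read_state()["joint_pos"]
bot.move_joints([q[0],-.25,1.2,0,-1.9,q[5]])
for n in ("side","top"):cv2.imwrite(f"pics/{n}7.png",bot.camera(n)[:,:,::-1])
a=cv2.resize(cv2.imread("pics/top7.png")[150:320,160:350],None,fx=3.2,fy=3.2,interpolation=cv2.INTER_CUBIC)
cv2.imwrite("pics/c7.png",a)
E
```

```text
hold 51.8 [542.  195.9  91. ] F [-23.2   0.5  18.9] w 23.2 ff 45.0
travel 14.1
rel 53.0 [546.8 197.   91. ] F [ 0.5  0.5 -0.5] w 44.0 ff 0.0
up 54.6 [528.1 191.3 239. ] F [0.6 0.1 0.4] w 44.0 ff 0.0
```

View pics/c7.png

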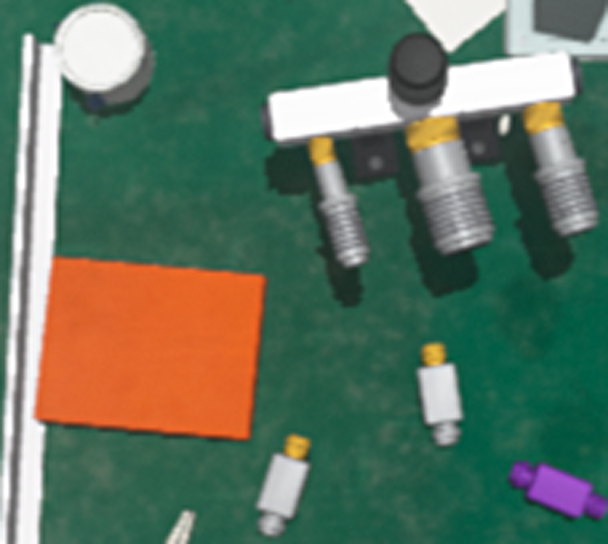

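All sleeves and the cap are back at rest, and the plugs lie where they were. Picking plug 1 (the right one) first.

```bash
cat >> h.py <<'E'
def plugs(name="top",img=None):
    im=bot.camera(name)[:,:,::-1] if img is None else img
    hsv=cv2.cvtColor(np.ascontiguousarray(im),cv2.COLOR_BGR2HSV)
    br=cv2.inRange(hsv,(15,120,120),(32,255,255)); gr=cv2.inRange(hsv,(0,0,120),(179,45,255))
    n,l,s,c=cv2.connectedComponentsWithStats(gr);nb,lb,sb,cb=cv2.connectedComponentsWithStats(br)
    out=[]
    for i in range(1,n):
        if not 60<s[i,4]<400: continue
        d=np.linalg.norm(cb[1:]-c[i],axis=1) if nb>1 else np.array([99])
        j=1+d.argmin()
        P=ray(name,c[i],20)
        if d.min()<25 and sb[j,4]<90 and 280<P[0]<515 and 40<P[1]<430: # brass tail beside grey body
            t=ray(name,cb[j],16);v=t-P;out.append((P.round(1),np.degrees(np.arctan2(v[1],v[0])).round(1),s[i,4],np.hypot(*v[:2]).round(1)))
    return out
E
python3 - <<'E'
from h import *
for o in plugs("top",cv2.imread("pics/top7.png")): print(o)
for p,y in(((414,119.4),9.6),((360.5,210),-14.3),((443,360),-3.7),((441,295),-3.7)):
  for z in (150,5):
    try: o,q=best(at(p,z),np.radians(y));print(p,z,q.round(2))
    except ValueError: print(p,z,"no ik")
E
```

```text
(array([410.2, 119.4,  20. ]), np.float64(10.1), np.int32(244), np.float64(35.6))
(array([338.3, 238.3,  20. ]), np.float64(-17.2), np.int32(255), np.float64(35.8))
(414, 119.4) 150 [ 0.74  0.02 -0.61  0.   -0.94  1.  ]
(414, 119.4) 5 [ 0.74  0.25 -0.78  0.   -0.54  1.  ]
(360.5, 210) 150 [ 1.01 -0.01 -0.64  0.   -0.94  0.32]
(360.5, 210) 5 [ 1.01  0.23 -0.81  0.   -0.52  0.32]
(443, 360) 150 [ 1.03  0.25 -0.33  0.   -0.99  0.48]
(443, 360) 5 [ 1.03  0.43 -0.47  0.   -0.67  0.48]
(441, 295) 150 [ 0.96  0.19 -0.41  0.   -0.97  0.55]
(441, 295) 5 [ 0.96  0.38 -0.56  0.   -0.63  0.55]
```

Plug 2 has been knocked to about (343,237), so I'll use the fresh detection.

```bash
cat >> h.py <<'E'
def pick(c,yaw):
    o,q=best(at(c,130),yaw);bot.move_joints(list(q));bot.move_gripper(56,force=30)
    bot.line_to(at(c,6),80);st("down");bot.move_gripper(5,force=30);s=st("grip")
    bot.line_to(at(c,100),80);bot.pause(.3);s=st("lift");return s["width"]
def place(c,yaw):
    o,q=best(at(c,120),yaw);bot.move_joints(list(q));s=st("over")
    if s["width"]<20: return False
    bot.line_to(at(c,50),80);s=bot.read_state();f0=s["contact_force"][2]
    for z in np.arange(36,23,-1.):
        bot.line_to(at(c,z),20)
        if bot.read_state()["contact_force"][2]-f0>4: break
    s=st("touch")
    if s["width"]<20: return False
    bot.move_gripper(44);bot.pause(.3);bot.line_to(at(c,130),80);st("left");return True
E
python3 - <<'E'
from h import *
a=np.radians(10);c=np.array([410.2,119.4])+5*np.array([np.cos(a),np.sin(a)])
w=pick(c,a)
if w>20: print(place((443,360),np.radians(-3.7)))
E
```

```text
down 63.3 [415.4 120.5   6.4] F [-0.1 -0.1  0.4] w 56.4 ff 0.0
grip 63.9 [415.2 120.4   6.1] F [-0.1  0.7  1.4] w 27.8 ff 30.0
lift 65.5 [415.  120.2  99.8] F [ 0.7 -0.  -0.8] w 27.5 ff 30.0
over 66.5 [442.6 359.3 119.5] F [-0.   0.2 -1.4] w 27.8 ff 30.0
touch 70.6 [443.1 360.1  28.1] F [-3.6 -1.8 10.6] w 27.6 ff 30.0
left 72.9 [442.8 359.7 129.4] F [ 0.5  0.4 -0.2] w 43.9 ff 0.0
True
```

```bash
python3 - <<'E'
from h import *
q=bot.read_state()["joint_pos"];bot.move_joints([.5,-.25,1.2,0,-1.9,q[5]])
D=plugs();print(D)
L=[d for d in D if d[0][1]<255 or d[0][0]<370]
if len(L)==1:
    P,yw=L[0][:2];a=np.radians(yw);c=P[:2]+5*np.array([np.cos(a),np.sin(a)]);print(c)
    w=pick(c,a)
    if w>20: print(place((441,295),np.radians(-3.7)))
q=bot.read_state()["joint_pos"];bot.move_joints([.5,-.25,1.2,0,-1.9,q[5]])
im=bot.camera("top")[:,:,::-1];cv2.imwrite("pics/c8.png",cv2.resize(im[150:320,160:350],None,fx=3.2,fy=3.2,interpolation=cv2.INTER_CUBIC));st()
E
```

```text
[(array([437.9, 363.6,  20. ]), np.float64(-3.4), np.int32(242), np.float64(36.9)), (array([338.3, 238.3,  20. ]), np.float64(-17.2), np.int32(255), np.float64(35.8))]
[343.07639181 236.82145975]
down 82.2 [343.2 237.1   6.3] F [ 0.1 -0.8  0.6] w 55.7 ff 0.0
grip 82.7 [343.1 236.9   6.1] F [-0.1 -0.6  1.2] w 27.5 ff 29.9
lift 84.4 [343.  236.7  99.8] F [-0.6 -0.  -1.1] w 27.8 ff 29.9
over 84.9 [441.2 294.8 119.2] F [-0.6 -1.6 -1.4] w 27.7 ff 29.9
touch 89.0 [441.1 295.1  28.1] F [-4.2 -1.6 12.1] w 27.6 ff 29.9
left 91.3 [440.8 294.8 129.4] F [-0.7 -0.   0.2] w 44.2 ff 0.0
True
 94.9 [ 310.1  -49.  1077. ] F [-0.3  0.1  0.7] w 44.0 ff 0.0
```

View pics/c8.png

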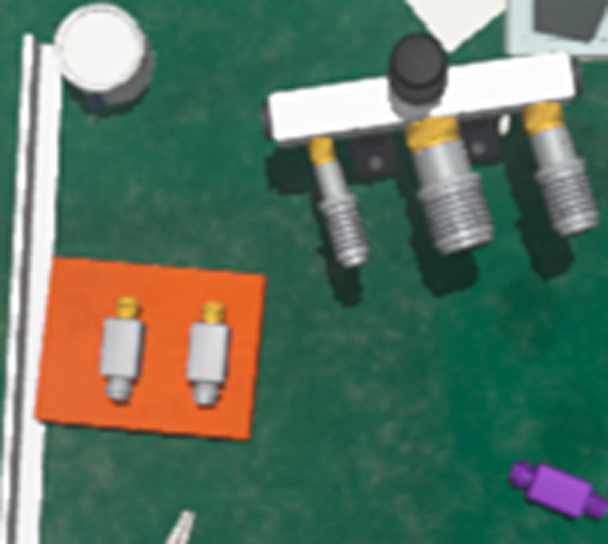

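Both plugs lie flat on the board. One full view to rule out a third.

```bash
python3 - <<'E'
from h import *
im=bot.camera("top")[:,:,::-1];cv2.imwrite("pics/t9.png",cv2.resize(im,(800,600),interpolation=cv2.INTER_CUBIC))
E
```

```text
(no output)
```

View pics/t9.png

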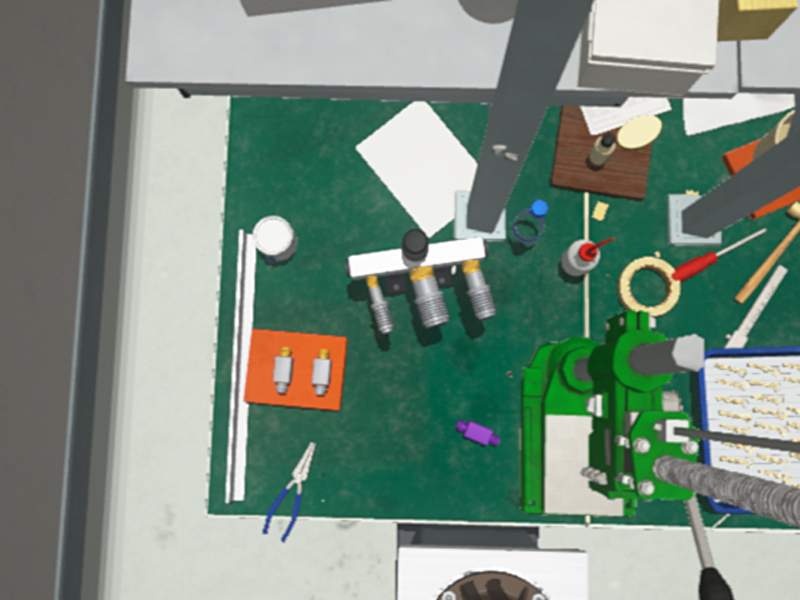

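The full view shows both plugs on the board at (283,371) and (322,371). There is no third plug, and the tin at (273,238), the can at (580,257) and the purple decoy at (478,433) have not moved. Handing in.

```bash
python3 -c "
from plant import bot
print(bot.close_job())"
```

```text
the job is handed in; nothing more can be done
None
```

I handed the job in at about 95 s: the big sleeve, the oiler cap, the mid sleeve and the small sleeve were each worked to the stop and sprang back, in that order, and both plugs present lie flat and apart on the orange board. The tin and can were not touched; the hand-in returned no verdict.

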